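# Set up the relief press for a fast pass

### The arm

A 6-joint arm with a two-finger parallel gripper is mounted at the origin on the work surface. World frame = base frame: x ahead of the robot, y to its left, z up, the work surface at z = 0. Lengths are in m, angles in rad, forces in N, time in s.
With the tool pointing down it reaches from about 0.35 to 0.85 m from the base axis. Payload 8.1 kg.
Tool frame: the origin (TCP) lies midway between the tips of the shut fingers; the grasp point (between the pads) lies 19 mm behind it (robot.grip_point_offset is the distance from the TCP to the grasp point, in m); z points along the fingers, y is the line along which they close (so a half turn about z gives the same grasp; the last joint's range is limited). The gripper opens to 93 mm and grips with 3 to 60 N. Pads are 15 mm wide; open, the fingers measure 128 mm over their backs; the gripper's body (75 mm by 188 mm) begins 65 mm behind the grasp point.
Start: joints at [1.142, 0.13, 1.488, -0, 1.523, -0.085], TCP at [0.202, 0.565, 0.219] pointing down, gripper open.
Joint ranges: [-2.96, 2.96], [-0.89, 2.26], [0.02, 2.5], [-1.34, 4.48], [0, 2.73], [-2.66, 2.66]. Speed limits (rad/s): [2.39, 2.39, 2.79, 3.14, 3.14, 3.14].

### API

Orientations are given as a rotation vector (axis times angle).
In Python, from plant import robot, read_camera, job gives the robot as it stands.
- The arm moves only by the shell command python3 -m inch 'ROWS' [FORCE]. ROWS is JSON, one flat list of numbers, 5 for each row, row after row: the shift along the world's x, y, z in mm, then the turn about the world's z in degrees, then the opening in per cent of the stroke, from 0 (shut) to 100 (fully open). In form: [dx, dy, dz, yaw, hand, dx, dy, dz, yaw, hand, ...]. A call has 1 to 10 rows; each row is the pose to reach, as a shift and turn from the pose commanded when the call began; what a row does not reach only later rows make up. A row lasts 1/12 s, in which the tool goes at most 41.7 mm and 7.16 degrees, less where a joint would pass 70% of its speed; a pose out of reach is approached as far as the arm can. A call with a gripper value outside its range is refused whole. The fingers move at their own pace and stop on an object; FORCE is the grip in N (left out, the last holds). Time passes only in rows, so rows that repeat a pose let the fingers close. It gives the time, the measured TCP pose, the force, the opening and the grip force at its end, in the units of the state.
- robot.read_state(): the state, without advancing time (a new reading comes with each control period).
- read_camera(name): name is "scene" or "top"; returns a dict with "image" (420x560x3 uint8, blue, green, red), "K" (3x3 intrinsics, pixels), "D" ([k1, k2, p1, p2, k3] as OpenCV has them; the pictures are not rectified), "extrinsics" (4x4, takes a point from world to camera coordinates). Camera axes: x right, y down, z forward; pixel columns grow to the right and rows downward; lengths in m; the calibration is good to about 2 mm. A picture is of the moment at which its call begins. There is no depth.
- job.close_job(): hands the job in; it is judged then, once.
The state is a dict: "t": time; "q": joint angles; "dq": joint speeds; "joint_torque": joint torques, N m; "tool_pos": TCP position; "orientation": TCP orientation; "force": force on the tool from outside, world axes, zero at the start; "wrist_torque": the same for the moment, N m; "opening": finger opening in m; "gripper_force": force on a finger pad.
Only numpy, scipy, OpenCV 4.12 (cv2) and the standard library are available. Lean on these libraries where they do the work, as an engineer would, in place of code of your own. Each camera call takes 0.05 s, during which the arm holds its last target. There are 200 camera calls.

### The job

Push the lino printing block along the press bed until its long edge lies flush against the brass register bar, keeping it flat on the bed: do not lift it. Then, with the block home, push the red lever on the grey drive box out of neutral, past the first notch (yellow mark) and on to the second stop (green mark). Do it all by pushing with the fingers: nothing needs to be grasped or lifted, and the tins, mug, tape and hand roller stay standing where they are.

Things in the scene. Friction and masses are not known exactly. Their poses are not given: they have to be found in the camera images.
- press: Tabletop press, fixed. Green frame, flat steel bed 320 mm (its x) by 400 mm (y), bed top 60 mm above the table. Origin on the table under the bed's middle; z up. A 64 mm steel roller crosses the +y end (axis at y = 140 mm, 30 mm clear of the bed) in side frames with black knobs up to 210 mm above the table; a star wheel reaches x = 242 mm. A brass register bar stands before the roller.
- register (a point): Middle of the foot of the register bar's face that looks along the press's -y, at bed-top height; axes as the press. The block is pushed along +y against this face. The bar is brass, 220 mm long along x, 12 mm thick, 12 mm high.
- block_mid (a point): Centre (11.5 mm above the bed) of the loose printing block: wood, dark red carved top, 100 mm (its x) by 60 mm (y) by 23 mm high, 0.1 to 0.24 kg. Starts on the bed 65 to 125 mm short of its place, askew up to 0.25 rad. Home, its +y long face lies on the register face, so this point is 30 mm to its -y side. The bar squares the block when it is pushed near the middle of its -y face.
- gearbox: Grey drive box, fixed; 200 mm (its x) by 120 mm (y), aluminium deck 70 mm above the table. Origin on the table under its middle; z up. A dark slot along x in the deck carries the lever; marks on both sides of it: white (neutral) at x = -40 mm, yellow (first notch) at +3 mm, green (second stop) at +40 mm.
- paddle (a point): Centre of the lever's red upright paddle, 113 mm above the table: 12 mm thick along the gearbox x, 34 mm wide along y, 45 mm high (its top 135.5 mm above the table, its lower edge 20 mm above the deck, on a thin steel stem). Axes as the gearbox.
- lever (a joint): Travel of the lever along the gearbox's +x, m: 0 neutral (start 0 to 0.004), 0.043 first notch (loose from 0.033 to 0.053), 0.080 second stop (hard end stop). Friction 1 N. Spring humps with crests at 0.020 and 0.066 take about 6 N each to pass, a little more at speed; past a crest the lever springs on by some 12 mm, past the last one about to the stop. It stays where it is left there.
- tin_bed: Bystander: small orange-banded ink tin, 52 mm across, 45 mm high, standing on the bed toward its +x side. Origin at its underside.
- tin_blue: Bystander: blue-banded ink tin, 72 mm across, 60 mm high, on the table. Origin at its underside.
- tin_black: Bystander: black-banded ink tin, 72 mm across, 60 mm high, on the table. Origin at its underside.
- brayer: Bystander: hand roller with wooden handle, 165 mm long, lying flat, 36 mm high. Origin on the table under its black roller, handle to -x.
- tape: Bystander: roll of yellow tape lying flat, 90 mm across, 25 mm high. Origin at its underside.
- mug: Bystander: blue mug, 80 mm across, 90 mm high. Origin at its underside.
Not all that is in view belongs to the job. What is shaped like the part that bears block_mid but blue or white is not meant.

How it is judged:
By the outcome, as a careful person would: the job done as asked, in the order asked, and still so for the second after the job is handed in, with the robot touching nothing.
It also fails if it takes over 51 s, if anything falls off the work surface, if the arm or the gripper's body presses on something with over 40 N, if the wrist force passes 120 N, or if a joint passes its speed limit or range.

## Working session

There is one attempt and no reset: what is moved stays moved. The work goes in short steps, Python scripts to look and compute and a shell command to move; the robot and the scene stay as the last step left them, time stands still between calls to the robot, and variables do not carry over. Pictures are saved under pics/ and viewed, at most 10 in all, crops included, and the job is handed in when it is done.

```bash
mkdir -p pics; python3 - <<'E'
from plant import robot, read_camera
import cv2,pickle
d={n:read_camera(n) for n in("scene","top")}
pickle.dump(d,open('c0.pkl','wb'))
for n in d:
    cv2.imwrite(f'pics/{n}0.png',d[n]["image"]); print(n,d[n]["K"].round(1).tolist(),d[n]["D"],d[n]["extrinsics"].round(3).tolist())
s=robot.read_state();print(s["t"],s["tool_pos"],s["orientation"],s["opening"],robot.grip_point_offset)
E
```

```text
scene [[394.3, 0.0, 280.9], [0.0, 394.3, 214.1], [0.0, 0.0, 1.0]] [-0.09885881  0.          0.          0.          0.        ] [[-0.81, 0.586, -0.013, 0.482], [0.438, 0.59, -0.678, -0.165], [-0.39, -0.555, -0.735, 1.424], [0.0, 0.0, 0.0, 1.0]]
top [[520.6, 0.0, 279.2], [0.0, 520.6, 213.6], [0.0, 0.0, 1.0]] [-0.03628142  0.          0.          0.          0.        ] [[0.01, -1.0, 0.007, -0.057], [-0.983, -0.011, -0.184, 0.553], [0.184, -0.005, -0.983, 1.355], [0.0, 0.0, 0.0, 1.0]]
0.1 [0.20199943 0.56444283 0.21771061] [-5.37335291e-01 -3.09485612e+00  2.44729318e-03] 0.09304946655317392 0.0188
```

View pics/scene0.png

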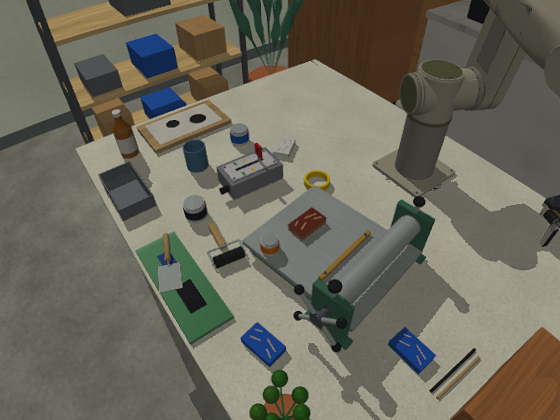

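View pics/top0.png

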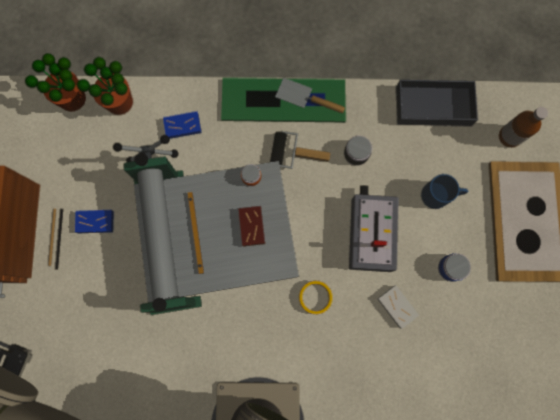

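Candidates for the block: red at top (252,226) / scene (307,222); blue blocks at top (182,125) and (94,221); white at top (398,306). I choose the red one, which lies on the bed between the bar (top 195,232) and the -y edge. The paddle is at top (378,243), and the green marks lie up-image of it (+x).

```bash
cat > h.py <<'E'
import numpy as np,cv2
def ray(c,px):
    p=cv2.undistortPoints(np.float64(px).reshape(-1,1,2),c["K"],np.float64(c["D"])).reshape(-1,2)
    R,t=c["extrinsics"][:3,:3],c["extrinsics"][:3,3]
    return -R.T@t,np.c_[p,np.ones(len(p))]@R
def plane(c,px,z):
    o,d=ray(c,px); return o+d*((z-o[2])/d[:,2])[:,None]
def two(c1,p1,c2,p2):
    o1,d1=ray(c1,p1);o2,d2=ray(c2,p2);out=[]
    for a,b in zip(d1,d2):
        s=np.linalg.lstsq(np.c_[a,-b],o2-o1,rcond=None)[0]; out.append((o1+s[0]*a+o2+s[1]*b)/2)
    return np.array(out)
def mask(img,lo,hi,box):
    h=cv2.cvtColor(img,cv2.COLOR_BGR2HSV); h[...,0]=(h[...,0].astype(int)+90)%180  # red at 90
    m=cv2.inRange(h,np.array(lo),np.array(hi)); k=np.zeros_like(m);x0,y0,x1,y1=box;k[y0:y1,x0:x1]=m[y0:y1,x0:x1]
    return k
def big(m):
    cs=cv2.findContours(m,cv2.RETR_EXTERNAL,cv2.CHAIN_APPROX_NONE)[0]
    return max(cs,key=cv2.contourArea) if cs else None
E
python3 - <<'E'
import pickle
from h import *
d=pickle.load(open('c0.pkl','rb'));T,S=d["top"],d["scene"]
specs={'block':([80,110,40],[98,255,255],(230,195,275,255),(280,200,335,245)),
'bar':([99,90,50],[115,255,255],(180,185,210,280),(310,225,380,285)),
'paddle':([80,150,60],[96,255,255],(365,235,392,252),(248,138,270,165))}
for n,(lo,hi,bt,bs) in specs.items():
    cc=[]
    for c,b in((T,bt),(S,bs)):
        k=big(mask(c["image"],lo,hi,b)); 
        if k is None: print(n,'none');continue
        r=cv2.minAreaRect(k); cc.append(r); print(n,cv2.contourArea(k),np.round(r[0],1),np.round(r[1],1),round(r[2],1)); 
        print(cv2.boxPoints(r).round(1).tolist(), cv2.boundingRect(k))
        cv2.drawContours(c["image"],[k],-1,(255,255,0),1) if 0 else None
    print(two(T,cc[0][0],S,cc[1][0]).round(4))
a=cv2.resize(T["image"][175:295,150:310],None,fx=4,fy=4,interpolation=2)[:, :400*2]
g=cv2.resize(T["image"][185:280,340:410],None,fx=4,fy=4,interpolation=2)
s=cv2.resize(S["image"][130:290,210:390],None,fx=4,fy=4,interpolation=2)
can=np.zeros((480,640,3),np.uint8);can[:]=a
cv2.imwrite('pics/a.png',a)
cv2.imwrite('pics/s.png',s[:600,:])
E
```

```text
block 748.5 [251.  225.7] [37.  21.8] 83.7
[[238.1999969482422, 208.5], [259.79998779296875, 206.10000610351562], [263.8999938964844, 242.89999389648438], [242.3000030517578, 245.3000030517578]] (239, 207, 25, 39)
block 483.5 [307. 221.] [17.6 33.6] 53.1
[[288.29998779296875, 224.0], [315.20001220703125, 203.89999389648438], [325.70001220703125, 218.0], [298.79998779296875, 238.10000610351562]] (289, 208, 37, 28)
[[0.5156 0.023  0.0796]]
bar 376.0 [195.  232.5] [82.2  5.5] 81.9
[[186.5, 192.1999969482422], [191.89999389648438, 191.39999389648438], [203.5, 272.79998779296875], [198.10000610351562, 273.6000061035156]] (187, 192, 17, 82)
bar 312.0 [344.4 254.8] [ 5.6 68.7] 46.5
[[317.5, 276.3999938964844], [367.29998779296875, 229.1999969482422], [371.20001220703125, 233.3000030517578], [321.3999938964844, 280.5]] (319, 230, 52, 51)
[[0.4992 0.1718 0.0616]]
paddle 43.5 [379.  242.5] [ 5. 12.] 90.0
[[373.0, 240.0], [385.0, 240.0], [385.0, 245.0], [373.0, 245.0]] (373, 240, 13, 6)
paddle 55.0 [258. 150.] [14.  6.] 90.0
[[255.0, 143.0], [261.0, 143.0], [261.0, 157.0], [255.0, 157.0]] (255, 143, 7, 15)
[[ 0.469  -0.3059  0.1127]]
```

View pics/a.png

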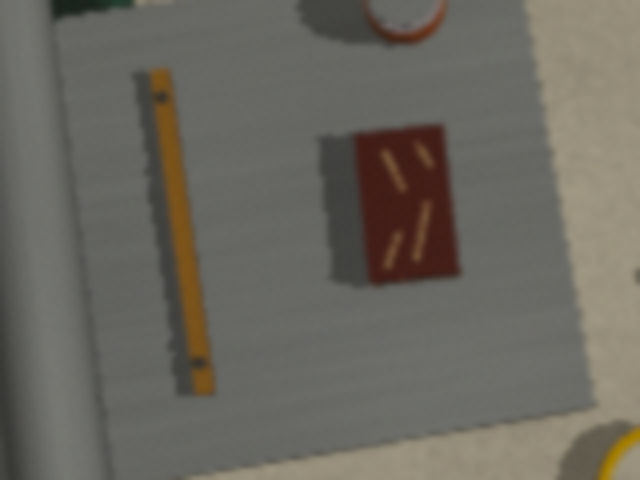

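View pics/s.png

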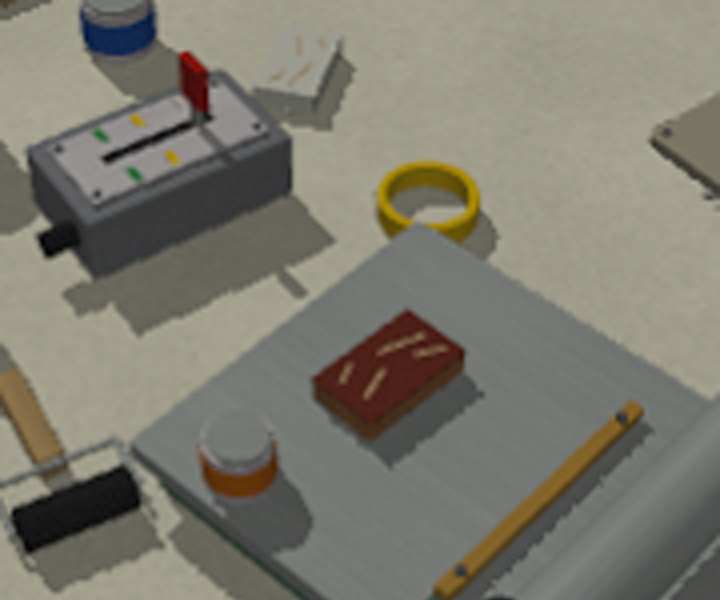

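The crops confirm the choice: the red carved block is on the bed at top (251,226), the bar is at (195,232) and the red paddle at scene (258,150), with yellow then green marks further along the slot. Next I turn these into world poses.

```bash
python3 - <<'E'
import pickle
from h import *
d=pickle.load(open('c0.pkl','rb'));T,S=d["top"],d["scene"]
def sub(c,lo,hi,b,z):
    x0,y0,x1,y1=b;im=c["image"].copy();k=4
    m=mask(cv2.resize(im,None,fx=k,fy=k,interpolation=cv2.INTER_CUBIC),lo,hi,[v*k for v in b])
    cc=big(m).reshape(-1,2)/k-0.375
    w=plane(c,cc,z)[:,:2]
    r=cv2.minAreaRect((w*1000).astype(np.float32)); return r
def show(n,r):
    (cx,cy),(w,h),a=r
    if w<h: w,h=h,w; a+=90
    a=(a+90)%180-90
    print(n,round(cx,1),round(cy,1),'size',round(w,1),round(h,1),'ang',round(a,2))
show('blockT',sub(T,[80,110,40],[98,255,255],(230,195,275,255),.083))
show('blockS',sub(S,[80,110,60],[98,255,255],(280,200,335,245),.083))
show('barT',sub(T,[99,90,50],[115,255,255],(180,185,210,280),.072))
show('barS',sub(S,[99,90,50],[115,255,255],(310,225,380,285),.072))
show('tinT',sub(T,[92,90,40],[110,255,255],(235,160,270,190),.08))
for n,lo,hi in(('green',[140,80,50],[175,255,255]),('yellow',[105,100,80],[125,255,255])):
  for cn,c,b in(('T',T,(356,205,395,240)),('S',S,(230,155,262,178))):
    m=mask(c["image"],lo,hi,b);N,_,st,ce=cv2.connectedComponentsWithStats(m)
    o=[i for i in range(1,N) if st[i,4]>=3]
    print(n,cn,[(ce[i].round(1).tolist(),(plane(c,ce[i],.07)[0,:2]*1000).round(1).tolist()) for i in o])
# bed edges ok by text; paddle top on both
print((plane(T,[[379,242.5]],.1355)*1000).round(1))
E
```

```text
blockT 515.1 23.2 size 99.2 57.6 ang 7.3
blockS 517.9 24.9 size 100.4 60.2 ang 7.65
barT 498.4 171.7 size 221.4 15.3 ang 10.23
barS 500.5 174.7 size 225.1 16.7 ang 10.19
tinT 636.4 23.4 size 52.4 23.6 ang -78.41
green T [([364.7, 215.5], [548.1, -279.0]), ([387.4, 216.9], [545.0, -339.7])]
green S [([234.5, 163.2], [544.5, -339.6]), ([243.2, 173.0], [547.7, -278.4])]
yellow T [([364.0, 229.0], [511.5, -276.3]), ([387.0, 230.5], [508.1, -337.6])]
yellow S [([244.0, 160.0], [509.3, -334.3]), ([252.6, 168.9], [511.0, -277.2])]
[[ 467.1 -302.4  135.5]]
```

Press yaw is 10.2°, block yaw about 7.4°, block centre (516.5, 24) and home about (506, 138). The paddle is at (468, -304) and the gearbox yaw is about 3°. I go behind the block, high, with fingers shut and the tool's y along the bar.

```bash
python3 -m inch '[0,0,40,-6,0, 15,-30,60,-12,0, 34,-66,60,-18,0, 53,-102,60,-24,0, 72,-138,60,-30,0, 91,-174,60,-36,0, 110,-210,60,-42,0, 129,-246,60,-48,0, 148,-282,60,-54,0, 167,-318,60,-60,0]'; python3 -m inch '[19,-36,0,0,0, 38,-72,0,0,0, 57,-108,0,0,0, 76,-144,0,0,0, 95,-180,0,0,0, 114,-216,0,0,0, 133,-252,0,0,0, 153,-283,0,0,0, 153,-283,0,0,0, 153,-283,0,0,0]'
```

```text
t: 0.93
tool_pos: [0.3694, 0.245, 0.2784]
orientation: [-2.019, -2.407, 0.0]
force: [0.4, 0.4, -0.1]
opening: 0.0308
gripper_force: 0.0
t: 1.77
tool_pos: [0.5222, -0.0378, 0.2775]
orientation: [-2.016, -2.407, 0.002]
force: [-0.2, 0.4, 0.0]
opening: 0.0007
gripper_force: 0.0
```

```bash
python3 -m inch '[0,0,-40,0,0, 0,0,-80,0,0, 0,0,-120,0,0, 0,0,-150,0,0, 0,0,-175,0,0, 0,0,-190,0,0, 0,0,-200,0,0, 0,0,-206,0,0, 0,0,-209,0,0, 0,0,-209,0,0]'; python3 - <<'E'
from plant import read_camera
import cv2
a=[cv2.resize(read_camera(n)["image"][y:y+160,x:x+150],None,fx=2.6,fy=2.6) for n,x,y in(("top",170,150),("scene",240,150))]
cv2.imwrite('pics/b.png',cv2.hconcat(a))
E
```

```text
t: 2.6
tool_pos: [0.5224, -0.0357, 0.07]
orientation: [2.012, 2.412, 0.0]
force: [-0.6, 0.3, 0.1]
opening: 0.0003
gripper_force: 0.0
```

View pics/b.png

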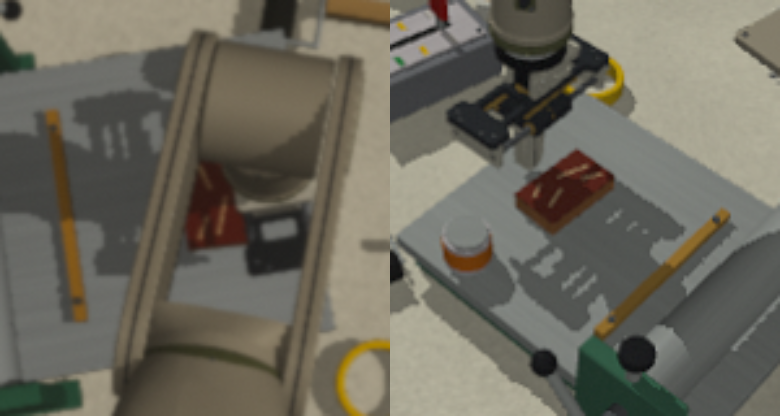

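The fingers stand behind the block, centred on it (right pane about 530,160, with the block at 565,190). I push toward home.

```bash
python3 -m inch '[-1,10,0,0,0, -2,22,0,0,0, -3,34,0,0,0, -4,46,0,0,0, -6,58,0,0,0, -7,70,0,0,0, -8,82,0,0,0, -9,93,0,0,0, -10,104,0,0,0, -11,114,0,0,0]'; python3 -m inch '[0,6,0,0,0, -1,11,0,0,0, -1,14,0,0,0, -1,14,0,0,0]';python3 - <<'E'
from plant import read_camera
import pickle
from h import *
d={n:read_camera(n) for n in("scene","top")};pickle.dump(d,open('c1.pkl','wb'))
cv2.imwrite('pics/c.png',cv2.resize(d["scene"]["image"][170:310,260:430],None,fx=4,fy=4))
E
```

```text
t: 3.53
tool_pos: [0.511, 0.0792, 0.0696]
orientation: [-2.013, -2.412, 0.0]
force: [1.0, -1.6, 0.3]
opening: 0.0007
gripper_force: 0.5
t: 3.87
tool_pos: [0.5101, 0.0924, 0.0695]
orientation: [-2.012, -2.412, -0.0]
force: [0.5, 0.1, -1.0]
opening: 0.0004
gripper_force: 0.0
```

View pics/c.png

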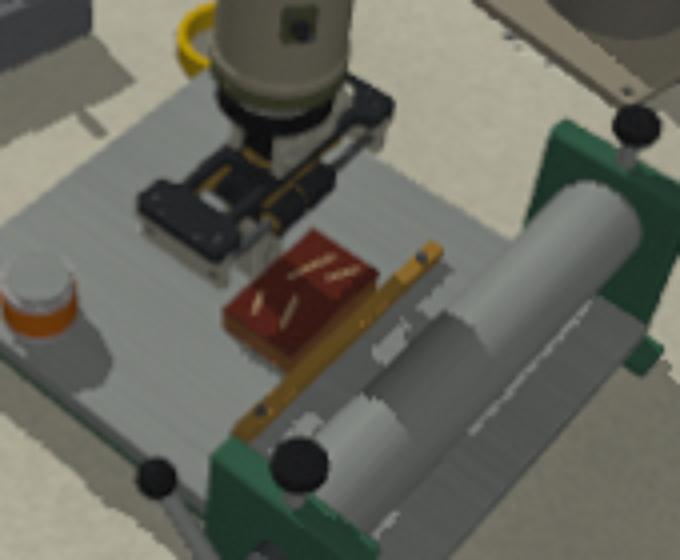

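The block is square but a few mm short of the bar. I continue slowly until the force rises.

```bash
python3 -m inch '[0,2,0,0,0, 0,4,0,0,0, -1,6,0,0,0, -1,6,0,0,0]' | egrep 'tool|force'; python3 -m inch '[0,1,0,0,0, 0,2,0,0,0, 0,2,0,0,0]'| egrep 'tool|force'
```

```text
tool_pos: [0.5097, 0.0971, 0.0699]
force: [1.6, -4.1, -1.4]
gripper_force: 2.4
tool_pos: [0.5097, 0.0972, 0.0698]
force: [-0.4, -13.2, 0.8]
gripper_force: 6.7
```

Contact with the bar: 13 N and no further motion. One mm more to seat it, then back off, lift, and look.

```bash
python3 -m inch '[0,1,0,0,0, 0,1,0,0,0, 0,1,0,0,0]'| egrep 'tool|force'; python3 -m inch '[0,-3,0,0,0, 2,-10,0,0,0, 5,-25,0,0,0, 9,-45,10,0,0, 10,-60,45,0,0, 10,-75,80,0,0, 10,-105,105,0,0, 5,-140,120,0,0, 0,-180,120,0,0, 0,-220,120,0,0]';python3 - <<'E'
from plant import read_camera
import pickle
from h import *
d={n:read_camera(n) for n in("scene","top")};pickle.dump(d,open('c2.pkl','wb'))
a=cv2.resize(d["scene"]["image"][190:300,280:400],None,fx=3.3,fy=3.3)
b=cv2.resize(d["top"]["image"][175:285,160:280],None,fx=3.3,fy=3.3)
cv2.imwrite('pics/d.png',cv2.hconcat([a,b]))
E
```

```text
tool_pos: [0.5097, 0.0972, 0.0699]
force: [0.3, -17.7, 2.4]
gripper_force: 8.8
t: 5.63
tool_pos: [0.5096, -0.1207, 0.1918]
orientation: [2.009, 2.411, 0.003]
force: [0.2, -0.3, -0.4]
opening: 0.0005
gripper_force: 0.0
```

View pics/d.png

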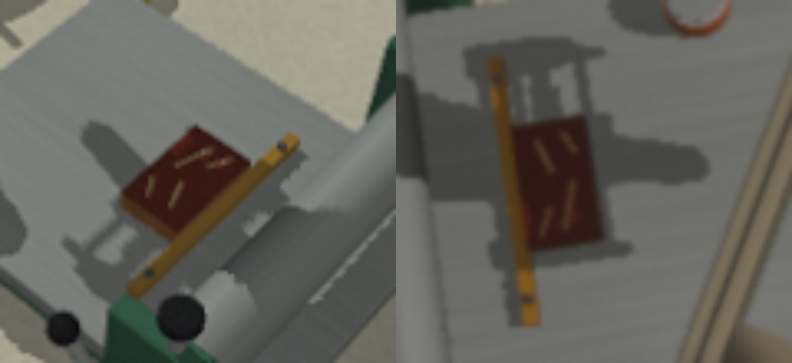

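The block lies flush on the bar, with no gap in either view (left pane 215,190; right pane 515,185). Now to the lever: I go behind the paddle at (428, -302), turned so the flat finger faces meet it.

```bash
python3 -m inch '[-8,-18,0,7,0, -16,-36,0,14,0, -24,-54,0,21,0, -32,-72,0,28,0, -40,-90,0,35,0, -48,-108,0,42,0, -56,-126,0,49,0, -64,-144,0,56,0, -73,-163,0,63,0, -82,-182,0,70,0]'; python3 -m inch '[0,0,0,7,0, 0,0,0,7,0, 0,0,-30,7,0, 0,0,-60,7,0, 0,0,-80,7,0, 0,0,-92,7,0, 0,0,-92,7,0, 0,0,-92,7,0]'
python3 - <<'E'
from plant import read_camera
import cv2
a=cv2.resize(read_camera("scene")["image"][90:220,190:320],None,fx=3,fy=3)
b=cv2.resize(read_camera("top")["image"][170:300,320:450],None,fx=3,fy=3)
cv2.imwrite('pics/e.png',cv2.hconcat([a,b]))
E
```

```text
t: 6.57
tool_pos: [0.4271, -0.3012, 0.1894]
orientation: [0.255, 3.131, 0.001]
force: [1.0, -0.5, -0.2]
opening: 0.0007
gripper_force: 0.0
t: 7.23
tool_pos: [0.4274, -0.3004, 0.0977]
orientation: [-0.076, -3.14, -0.001]
force: [-0.5, -0.1, 2.1]
opening: 0.0004
gripper_force: 0.0
```

View pics/e.png

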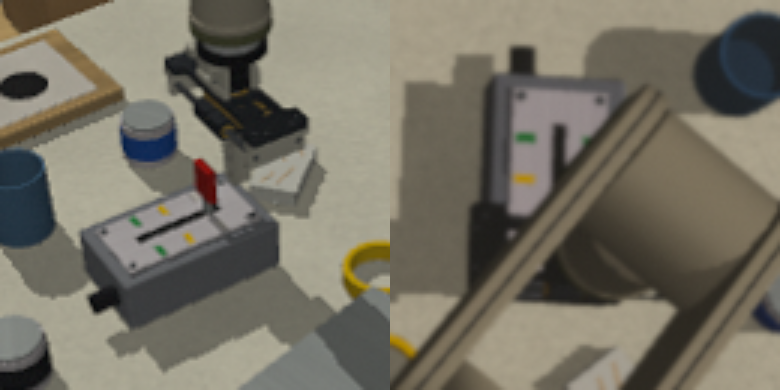

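The fingers stand behind the paddle (left pane 250,165, paddle at 205,180). I push along the slot in small steps.

```bash
python3 -m inch '[10,-2,0,0,0, 18,-3,0,0,0, 25,-4,0,0,0, 31,-4,0,0,0, 37,-4,0,0,0, 43,-4,0,0,0, 49,-5,0,0,0, 54,-5,0,0,0, 59,-5,0,0,0, 64,-5,0,0,0]'| egrep 'tool|^force'; python3 -m inch '[5,0,0,0,0, 10,0,0,0,0, 15,-1,0,0,0, 20,-1,0,0,0, 25,-1,0,0,0, 29,-1,0,0,0]'| egrep 'tool|^force'; python3 -m inch '[3,0,0,0,0, 6,0,0,0,0, 6,0,0,0,0]'| egrep 'tool|^force'
```

```text
tool_pos: [0.4916, -0.3062, 0.0976]
force: [-2.4, -0.8, 0.9]
tool_pos: [0.5206, -0.3071, 0.0975]
force: [-0.2, -0.7, -0.7]
tool_pos: [0.5271, -0.3069, 0.0977]
force: [0.5, 0.5, 0.3]
```

```bash
for i in 1 ; do python3 -m inch '[2,0,0,0,0, 4,0,0,0,0, 5,0,0,0,0, 5,0,0,0,0]'| egrep 'tool|^force'; done;  python3 -m inch '[1,0,0,0,0, 2,0,0,0,0, 3,0,0,0,0, 3,0,0,0,0]'| egrep 'tool|^force'
```

```text
tool_pos: [0.5309, -0.3071, 0.0976]
force: [-2.8, 0.3, 0.9]
tool_pos: [0.5313, -0.3071, 0.0976]
force: [-16.9, 2.5, 10.6]
```

The lever is against the hard stop: 17 N and no further motion. I back off, rise clear and check.

```bash
python3 -m inch '[-4,0,0,0,0, -15,1,0,0,0, -40,1,0,0,0, -50,1,40,0,0, -60,1,80,0,0, -90,1,110,0,0, -125,1,120,0,0, -155,1,120,0,0, -155,1,120,0,0]'
python3 - <<'E'
from plant import read_camera
import pickle
from h import *
d={n:read_camera(n) for n in("scene","top")};S,T=d["scene"],d["top"]
c=pickle.load(open('c0.pkl','rb'))
k=big(mask(S["image"],[80,150,60],[96,255,255],(225,130,270,170)));r=cv2.minAreaRect(k)
print(r[0],'was 258,150', (plane(S,[r[0]],.113)*1000).round(1),(plane(S,[[258,150]],.113)*1000).round(1))
a=cv2.resize(S["image"][80:320,120:440],None,fx=2.45,fy=2.45)
cv2.imwrite('pics/f.png',a)
E
```

```text
t: 10.33
tool_pos: [0.3762, -0.3067, 0.2191]
orientation: [0.076, 3.14, -0.004]
force: [-0.6, -0.1, -0.8]
opening: 0.0004
gripper_force: 0.0
(237.7432403564453, 157.95945739746094) was 258,150 [[ 545.3 -309.4  113. ]] [[ 468.3 -304.3  113. ]]
```

View pics/f.png

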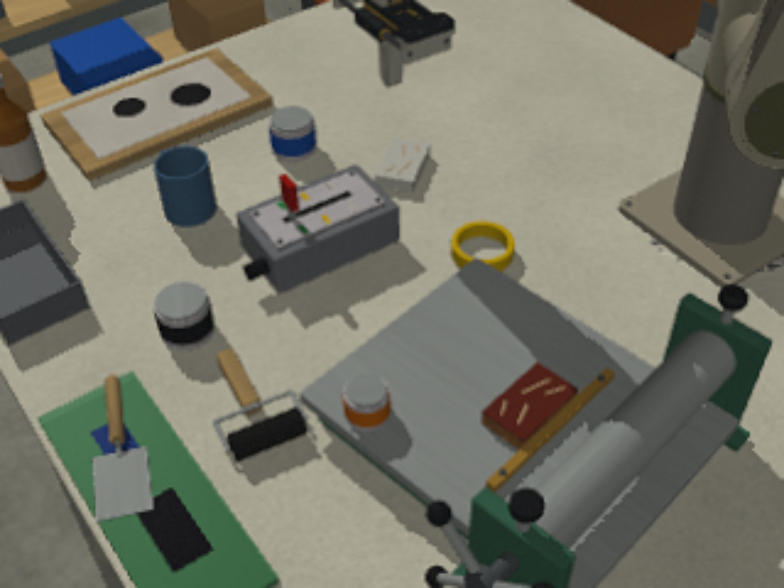

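The paddle moved 77 mm to the green marks (crop 290,195). The block is flush at the bar (530,405), the bystanders stand where they were, and the robot is clear.

```bash
python3 -c "
from plant import job
print(job.close_job())"
```

```text
the job is handed in; nothing more can be done
None
```

The job is handed in at about 10 s of robot time: the block lies flush on the register bar, the lever is at the second (green) stop, the bystanders are where they were, and the robot is clear.

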